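# Seat the gear in the deburring fixture and clamp it

## Task

Put the toothed gear, hub up, into the sloping nest of the deburring fixture between its pins. Press it down until you feel it sit fully home and flush on the plate, because the sprung pin at the back holds it proud, and only then swing the hinged hold-down bar over until its pad rests on the gear's hub and leave it there. Leave the two smooth flanges where they are.

Things in the scene. Friction and masses are not known exactly. Their poses are not given: they have to be found in the camera images.
- gear: loose steel spur gear, about 0.22 to 0.37 kg, lying flat on the mat, 2 mm above z = 0, hub up; told from the flanges by its teeth. Rim 69 mm across, 12 mm thick; on it a plain hub of 28 mm diameter from 12 to 22 mm height (take it there, or across the rim). It is round: yaw does not matter. Origin: centre of its underside; z up through the hub
- flange_a: smooth round steel flange with small bolt holes, 77 mm across, 20 mm high, loose bystander, to stay where it is (moved less than 30 mm). Origin: centre of its underside
- flange_b: smooth round steel flange with small bolt holes, 63 mm across, 18 mm high, loose bystander, to stay where it is (moved less than 30 mm). Origin: centre of its underside
- nest: fixed aluminium seat plate, 160 x 112 mm, on a dark steel base (170 x 130 mm). Origin: point of its top face where the seated gear's origin belongs, 64 mm above the bench top. z: out of the plate, 30 degrees from vertical, leaning to the robot's side; x: up the slope, away from the robot; y: across, to the left. It reaches from x -68 to +92 mm; base to 115 mm height
- clamp_hinge (a point): centre of the hold-down bar's hinge, at x +72, y 0, z +30 mm of the nest; the hinge axis runs along the nest's y axis
- clamp_grip (a point): centre of the black grip at the end of the hold-down bar (grip 50 mm long, 26 mm wide, 16 mm thick; the steel bar is 22 mm wide, 10 mm thick). It lies 109 mm from the hinge axis; the bar ends 134 mm from it. The middle plane of the bar and grip lies 2 mm to the outer side of the hinge axis
- clamp (a joint): angle of the hold-down bar, rad. 0: closed, parallel to the plate, pointing down the slope (nest -x), its pad (18 mm across, 72 mm from the hinge) just on a seated gear's hub. Grows as it opens, up over the hinge; 1.57: square to the plate; starts between 1.95 and 2.3, leaning back. Stops at -0.06 and 2.4. Stiff hinge (0.22 Nm, 1 to 3 N at the grip): the bar stays where left
- pin_left (a point): top of one of the four fixed locating pins at x +-29.5, y +-29.5 mm of the nest (this one: x -29.5, y +29.5). Pins are 14 mm in diameter, 16 mm high, the upper half conical down to 6 mm; they leave the gear about 1 mm play all round
- sprung_pin (a point): top of a fifth pin of the same shape at x +38, y 0 of the nest, sprung: it slides up the slope by up to 6 mm and juts about 3 mm into the gear's place, so a gear only laid in hangs on it, upslope edge about 10 mm proud. A push of 3 to 16 N on the hub snaps the gear past it down to the plate; then it holds the gear against the two lower pins
Things that resemble listed ones, but are neither listed nor needed, are in the scene too. Leave any yellow look-alike of the gear alone.

How it is judged:
By the outcome, as a careful person would: the job done as asked, in the order asked, and still so for the second after the job is handed in, with the robot touching nothing.
It also fails if it takes over 58 s, if anything falls off the work surface, if the arm or the gripper's body presses on something with over 40 N, if the wrist force passes 120 N, or if a joint passes its speed limit or range.

## Robot

A 6-joint arm with a two-finger parallel gripper is mounted at the origin on a cart in front of the work surface, level with it; the furniture and walls round the work are solid. World frame = base frame: x ahead of the robot, y to its left, z up, the work surface at z = 0. Lengths are in m, angles in rad, forces in N, time in s.
With the tool pointing down it reaches from about 0.375 to 0.975 m from the base axis. Payload 3.8 kg.
Tool frame: the origin (TCP) lies midway between the tips of the shut fingers; the grasp point (between the pads) lies 19 mm behind it; z points along the fingers, y is the direction in which the jaws open and shut (so a half turn about z gives the same grasp; the last joint's range is limited). The gripper opens to 85 mm and grips with 20 to 120 N. Pads are 22 mm wide; open, the fingers measure 114 mm over their backs; the gripper's body (76 mm by 85 mm) begins 54 mm behind the grasp point. The pads swing forward as they close: fully open they stand 13 mm farther back than shut.
Start: joints at [1.24, 0.264, 1.604, -0, 1.274, -0.037], TCP at [0.195, 0.646, 0.231] pointing down, gripper open.
Joint ranges: [-2.63, 2.63], [-0.94, 2.18], [0.31, 2.57], [-1.31, 4.45], [0, 2.66], [-2.55, 2.55]. Speed limits (rad/s): [2.57, 2.57, 3.14, 3.14, 3.14, 3.14].

## Interface

Orientations are given as a rotation vector (axis times angle).
In Python, from workcell import bot gives the robot as it stands.
- The arm moves only by the tool arm_command, never from a script. Its argument "targets" is text: rows parted by semicolons, each of 7 numbers parted by spaces: the shift along the tool's x, y, z in mm, then the turn, a rotation vector about the tool's x, y, z in degrees, then the opening, from 0 (shut) to 1 (fully open). A call has 1 to 10 rows; each row is the pose to reach, as a shift and turn from the pose commanded when the call began, along the tool's axes at that moment; what a row does not reach only later rows make up. A row lasts 1/12 s, in which the tool goes at most 41.7 mm and 7.16 degrees, less where a joint would pass 70% of its speed; a pose out of reach is approached as far as the arm can. A call with a gripper value outside its range is refused whole. The fingers move at their own pace and stop on an object; "newtons" is the grip in N (left out, the last holds). Time passes only in rows, so rows that repeat a pose let the fingers close. It gives the time, the measured TCP pose, the force and the opening at its end, in the units of the state.
- bot.read_state(): the state, without advancing time (a new reading comes with each control period).
- bot.read_camera(name): name is "side" or "top" or "wrist"; returns (picture, depth): 384x512x3 uint8, blue, green, red; 384x512 float32, m along the optical axis (not along the pixel's ray), 0 where there is no reading.
- bot.camera_params(name): a dict with "fov_y" (degrees; the focal length in pixels is half the picture's height over the tangent of half this angle, whatever the lens; pixels are square), "cx", "cy" (the principal point, pixels), "k1" (the pictures are not rectified: a ray, as slopes to the right and down, at radius r is drawn at 1 + k1 r^2 times it, then the intrinsics apply), "xyz" and "rotation" of the camera in the world; the wrist camera has in their place "T_tool_cam" (4x4, takes a point from camera to tool coordinates, whose origin is the TCP and whose axes are the flange's). Camera axes: x right, y up, looking along -z (the intrinsics and any distortion apply to the point x, -y, -z); pixel columns grow to the right and rows downward; lengths in m; the calibration is good to about 2 mm. A picture is of the moment at which its call begins: read the wrist's pose just before it. camera_params takes no time and is no camera call.
- bot.finish_job(): hands the job in, once; it reports no verdict.
The state is a dict: "time": time; "q": joint angles; "joint_vel": joint speeds; "joint_torque": joint torques, N m; "tool_pos": TCP position; "tcp_rot": TCP orientation; "wrist_force": force on the tool from outside, world axes, zero at the start; "torque": the same for the moment, N m; "width": opening from 0.0 (shut) to 1.0 (fully open).
Only numpy, scipy, OpenCV 4.12 (cv2) and the standard library are available. Lean on these libraries where they do the work, as an engineer would, in place of code of your own. Each camera call takes 0.05 s, during which the arm holds its last target.

## Working session

There is one attempt and no reset: what is moved stays moved. The work goes in short steps, Python scripts to look and compute and a tool call to move; the robot and the scene stay as the last step left them, time stands still between calls to the robot, and variables do not carry over. Pictures are saved under pics/ and viewed, and the job is handed in when it is done.

Besides the shell and the picture viewer there is one more tool, called as name(argument=value, ...) on one line, values as JSON. arm_command: Moves the arm, as the interface text tells. Its arguments: {"type":"object","properties":{"targets":{"type":"string"},"newtons":{"type":"number"}},"required":["targets"]}

```bash
mkdir -p pics; ls
python3 - <<'E'
from workcell import bot
import cv2,numpy as np
print(bot.read_state())
for n in ["top","side","wrist"]:
    print(n,bot.camera_params(n))
    p,d=bot.read_camera(n)
    cv2.imwrite(f"pics/{n}0.png",p); np.save(f"pics/{n}0.npy",d)
E
```

```text
pics
{'time': 0.0, 'q': array([ 1.24010815e+00,  2.64778386e-01,  1.60535572e+00,  1.77991418e-05,
        1.27368017e+00, -3.68888714e-02]), 'joint_vel': array([-3.56064469e-04, -1.25871606e-03,  2.96773170e-04, -6.27611408e-04,
        8.17806082e-04,  3.26881063e-05]), 'joint_torque': array([ 6.05614769e-04, -5.15103078e+01, -3.67326164e+01, -2.92500727e-05,
        1.28651981e-02,  1.31133197e-05]), 'tool_pos': array([0.19523042, 0.64540332, 0.22995488]), 'tcp_rot': array([-0.45978681, -3.10733532,  0.0034256 ]), 'wrist_force': array([ 0.46918896, -0.09674057,  0.7401929 ]), 'torque': array([ 0.01297011,  0.01523518, -0.03469633]), 'width': 1.0029363495306316}
top {'fov_y': 46.3466617638249, 'cx': 259.9196651414196, 'cy': 193.00987823805048, 'k1': 0.008491107075643416, 'xyz': array([ 0.49683514, -0.19349608,  1.03022685]), 'rotation': array([ 0.10385163, -0.10878832, -1.54478067])}
side {'fov_y': 54.07123488446813, 'cx': 258.4525669870023, 'cy': 191.2573702832342, 'k1': -0.007046319073016171, 'xyz': array([ 0.19313273, -0.85538248,  0.44960252]), 'rotation': array([ 1.10431932, -0.32421517, -0.50663399])}
wrist {'fov_y': 62.04201440181843, 'cx': 251.37446764366896, 'cy': 191.04977412586462, 'k1': 0.024502416186680837, 'T_tool_cam': array([[ 9.43399301e-05,  9.56286392e-01,  2.92431748e-01,
         7.59962672e-02],
       [ 9.99999896e-01,  4.03200851e-05, -4.54456364e-04,
        -4.89266479e-04],
       [-4.46381309e-04,  2.92431761e-01, -9.56286289e-01,
        -1.42883696e-01],
       [ 0.00000000e+00,  0.00000000e+00,  0.00000000e+00,
         1.00000000e+00]])}
```

View pics/top0.png

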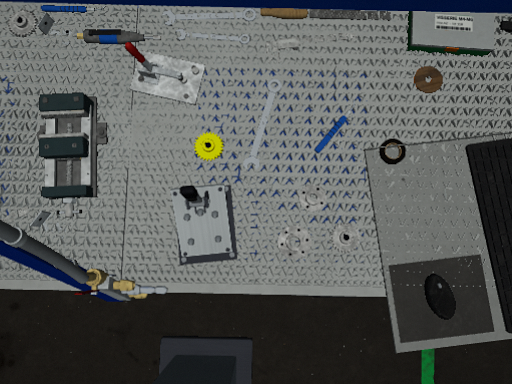

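View pics/side0.png

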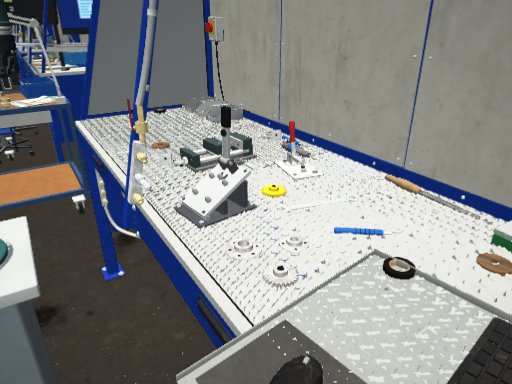

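View pics/wrist0.png

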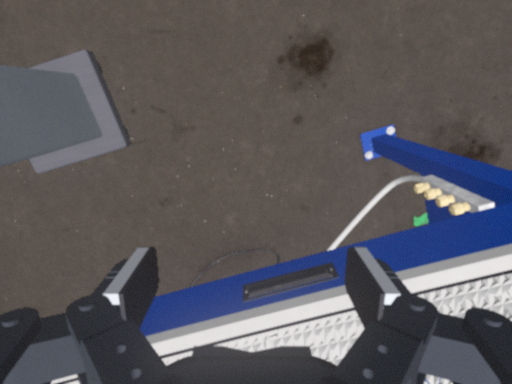

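```bash
cat > h.py <<'E'
import numpy as np,cv2
from scipy.spatial.transform import Rotation as R
from workcell import bot
def campose(n,state=None):
    c=bot.camera_params(n)
    T=np.eye(4)
    if n=="wrist":
        A=np.eye(4);A[:3,:3]=R.from_rotvec(state['tcp_rot']).as_matrix();A[:3,3]=state['tool_pos']
        T=A@c['T_tool_cam']
    else:
        T[:3,:3]=R.from_rotvec(c['rotation']).as_matrix();T[:3,3]=c['xyz']
    f=192/np.tan(np.radians(c['fov_y']/2))
    return c,T,f
def rays(n,u,v,state=None):
    c,T,f=campose(n,state)
    K=np.array([[f,0,c['cx']],[0,f,c['cy']],[0,0,1]])
    D=np.array([c['k1'],0,0,0,0.])
    p=cv2.undistortPoints(np.stack([np.ravel(u),np.ravel(v)],1).astype(float).reshape(-1,1,2),K,D).reshape(-1,2)
    return np.c_[p[:,0],-p[:,1],-np.ones(len(p))],T
def pts(n,u,v,d,state=None):
    r,T=rays(n,u,v,state)
    return (r*np.ravel(d)[:,None])@T[:3,:3].T+T[:3,3]
def onplane(n,u,v,z,state=None):
    r,T=rays(n,u,v,state); w=r@T[:3,:3].T
    s=(z-T[2,3])/w[:,2]
    return T[:3,3]+w*s[:,None]
def proj(n,P,state=None):
    c,T,f=campose(n,state)
    q=(np.atleast_2d(P)-T[:3,3])@T[:3,:3]
    a=q[:,0]/-q[:,2];b=-q[:,1]/-q[:,2]
    k=1+c['k1']*(a*a+b*b)
    return np.c_[c['cx']+f*a*k,c['cy']+f*b*k]
def cloud(n,d,state=None):
    v,u=np.mgrid[0:384,0:512]
    P=pts(n,u,v,d,state).reshape(384,512,3);P[d==0]=np.nan
    return P
E
python3 - <<'E'
from h import *
p=cv2.imread('pics/top0.png')
a=cv2.resize(p[170:275,160:250],None,fx=6,fy=6,interpolation=cv2.INTER_CUBIC)[:600]
cv2.imwrite('pics/t_nest.png',a)
a=cv2.resize(p[170:270,270:370],None,fx=6,fy=6,interpolation=cv2.INTER_CUBIC)
cv2.imwrite('pics/t_gear.png',a)
p=cv2.imread('pics/side0.png')
cv2.imwrite('pics/s_nest.png',cv2.resize(p[90:230,165:295],None,fx=4,fy=4,interpolation=cv2.INTER_CUBIC))
for n,u,v,z in [("top",346,237,.024),("top",313,198,.02),("top",295,240,.02),("top",209,146,.02),("side",281,271,.024)]:
    print(n,u,v,onplane(n,[u],[v],z))
d=np.load('pics/top0.npy');C=cloud('top',d)
for v,u in [(237,346),(198,313),(240,295),(208,190),(208,223),(235,182),(255,230)]: print(v,u,C[v,u])
E
```

```text
top 346 237 [[ 0.53972357 -0.38974143  0.024     ]]
top 313 198 [[ 0.62635133 -0.31584662  0.02      ]]
top 295 240 [[ 0.5305066  -0.27615495  0.02      ]]
top 209 146 [[ 0.74144423 -0.07524768  0.02      ]]
side 281 271 [[ 0.53513978 -0.39970963  0.024     ]]
237 346 [ 0.53964226 -0.38936936  0.02590776]
198 313 [ 0.6284609  -0.31783949  0.00354528]
240 295 [ 0.53110047 -0.27761283  0.00218228]
208 190 [ 0.5903738  -0.0481103   0.08658931]
208 223 [ 0.59235943 -0.11746152  0.08314494]
235 182 [ 0.53422435 -0.02949081  0.06051676]
255 230 [ 0.49385065 -0.13145049  0.01744393]
```

View pics/t_nest.png

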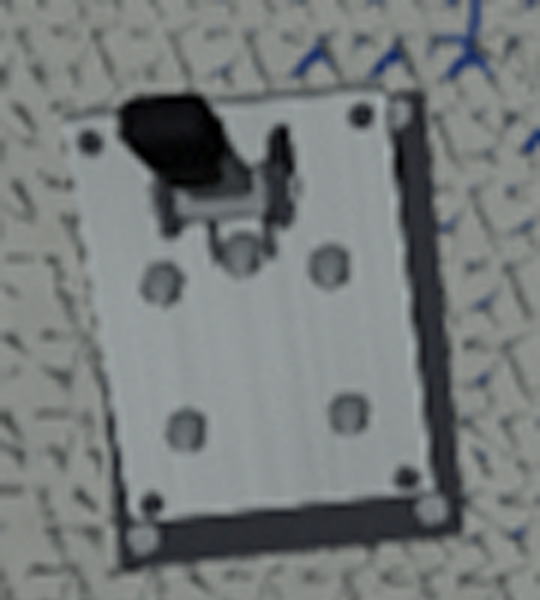

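View pics/t_gear.png

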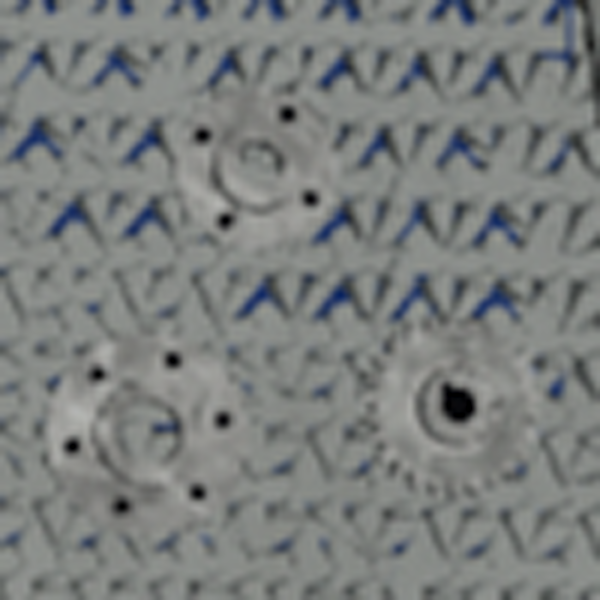

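View pics/s_nest.png

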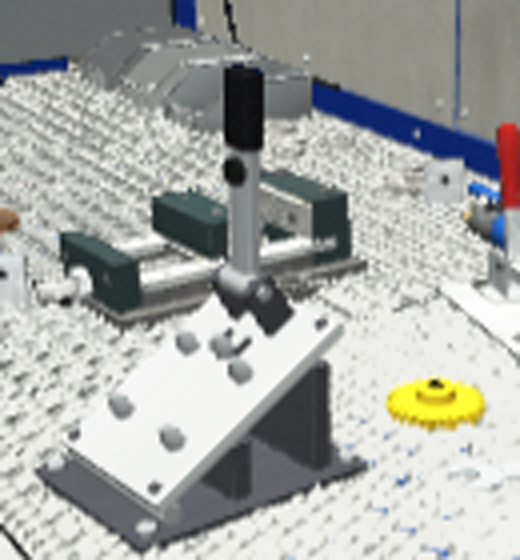

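```bash
cat >> h.py <<'E'
def nestT(p,tilt=np.radians(30)):
    x,y,yaw=p[:3]; z=p[3] if len(p)>3 else .064
    T=np.eye(4);T[:3,:3]=(R.from_euler('z',yaw)*R.from_euler('y',-tilt)).as_matrix();T[:3,3]=[x,y,z];return T
PINS=np.array([[-29.5,29.5,16],[-29.5,-29.5,16],[29.5,29.5,16],[29.5,-29.5,16],[38,0,16]])/1000
def ap(T,P): return np.atleast_2d(P)@T[:3,:3].T+T[:3,3]
E
python3 - <<'E'
from h import *
from scipy.optimize import least_squares
top=np.array([(187,427),(350,410),(162,281),(330,263),(241,252)])/6+[160,170]
sid=np.array([(119,402),(172,433),(186,338),(240,367),(222,342)])/4+[165,90]
top-=.4;sid-=.4
for sel in ['t','s','ts']:
  def f(p):
    T=nestT(p);P=ap(T,PINS);r=[]
    if 't' in sel: r.append(proj('top',P)-top)
    if 's' in sel: r.append(proj('side',P)-sid)
    return np.concatenate(r).ravel()
  for p0 in ([.55,-.07,.1],[.55,-.07,.1,.064]):
    s=least_squares(f,p0);print(sel,s.x,np.round(s.fun,1))
d=np.load('pics/top0.npy');C=cloud('top',d)
m=C[200:245,182:228].reshape(-1,3);m=m[(m[:,2]>.03)&(m[:,2]<.12)]
A=np.c_[m[:,:2],np.ones(len(m))]
for _ in range(8):
    c=np.linalg.lstsq(A,m[:,2],rcond=None)[0];r=m[:,2]-A@c;k=np.abs(r)<.006;A=A[k];m=m[k]
print(len(m),r.std(),np.degrees(np.arctan(np.hypot(*c[:2]))),np.degrees(np.arctan2(c[1],c[0])),"z at nest",np.r_[s.x[:2],1]@c)
# gear by depth, top and side
for n,u0,u1,v0,v1 in [('top',325,370,215,260),('side',255,310,250,295)]:
    C=cloud(n,np.load(f'pics/{n}0.npy'))[v0:v1,u0:u1].reshape(-1,3)
    for lo,hi in [(.010,.018),(.019,.03)]:
        q=C[(C[:,2]>lo)&(C[:,2]<hi)];print(n,lo,len(q),np.median(q,0) if len(q) else '',q.min(0),q.max(0))
E
```

```text
t [ 0.55852463 -0.07393396  0.13059026] [-0.1  0.4  0.2  0.3 -0.1 -0.1 -0.1 -0.1  0.2 -0.4]
t [ 0.55939193 -0.07223404  0.13105863  0.05052269] [ 0.   0.2 -0.1  0.   0.1  0.  -0.2  0.   0.2 -0.3]
s [ 0.55128124 -0.08783671  0.1284161 ] [-0.1  0.  -0.2  0.3 -0.  -0.2  0.2 -0.3  0.1  0. ]
s [ 0.55554677 -0.0786566   0.13025238  0.059548  ] [ 0.1 -0.  -0.1  0.2 -0.  -0.   0.  -0.2 -0.   0.1]
ts [ 0.55755283 -0.07530769  0.13135703] [ 0.5  0.9  0.8  0.7  0.5  0.4  0.6  0.4  0.8  0.   0.2 -2.3 -0.  -2.2
 -0.  -2.2  0.  -2.5 -0.  -2.1]
ts [ 0.55870483 -0.07288374  0.13088174  0.05667786] [-0.1  0.4 -0.   0.3 -0.1  0.1 -0.2  0.1  0.1 -0.2  0.4 -0.1  0.2  0.
  0.1  0.   0.1 -0.2  0.1  0.2]
1677 0.0018496325194608644 30.11433423614004 7.197857373712685 z at nest 0.06815328102382728
top 0.01 522 [ 0.5384142  -0.38760708  0.01342609] [ 0.49565424 -0.44408199  0.01000562] [ 0.58347503 -0.34476671  0.01790122]
top 0.019 121 [ 0.5377774  -0.38779938  0.02376115] [ 0.52627363 -0.40163409  0.01913813] [ 0.55103661 -0.37457214  0.02805743]
side 0.01 528 [ 0.53301415 -0.40134563  0.01345374] [ 0.4961112  -0.46733026  0.01001559] [ 0.57203851 -0.29850035  0.01773587]
side 0.019 129 [ 0.53683595 -0.3947148   0.02328184] [ 0.52435926 -0.40743838  0.0194124 ] [ 0.5517976  -0.37900677  0.02576873]
```

```bash
cat >> h.py <<'E'
def Rdown(head): # tool down, -tool x heading (deg)
    h=np.radians(head); x=-np.array([np.cos(h),np.sin(h),0]); z=np.array([0,0,-1.]); return np.c_[x,np.cross(z,x),z]
def plan(pos,Rm,frm=None):
    s=bot.read_state()
    p0=s['tool_pos'];R0=R.from_rotvec(s['tcp_rot']).as_matrix()
    if frm: p0,R0=frm
    sh=R0.T@(np.array(pos)-p0)*1000; rv=np.degrees(R.from_matrix(R0.T@Rm).as_rotvec())
    print('shift',np.round(sh,1),'rot',np.round(rv,2),'rows',np.round(max(np.linalg.norm(sh)/41.7,np.linalg.norm(rv)/7.16),1))
E
python3 - <<'E'
from h import *
s=bot.read_state()
print(R.from_rotvec(s['tcp_rot']).as_matrix().round(3))
plan([.45,.05,.30],Rdown(-17)); plan([.50,-.36,.22],Rdown(-30),([.45,.05,.30],Rdown(-17)))
E
```

```text
[[-0.957  0.29  -0.001]
 [ 0.29   0.957 -0.002]
 [ 0.    -0.002 -1.   ]]
shift [-416.2 -496.4  -68.9] rot [-0.1  -0.    0.17] rows 15.6
shift [-167.7 -377.5   80. ] rot [ 0.  0. 13.] rows 10.1
```

arm_command(targets="-416 -496 -69 0 0 0 1;-416 -496 -69 0 0 0 1;-416 -496 -69 0 0 0 1;-416 -496 -69 0 0 0 1;-416 -496 -69 0 0 0 1;-416 -496 -69 0 0 0 1;-416 -496 -69 0 0 0 1;-416 -496 -69 0 0 0 1;-416 -496 -69 0 0 0 1;-416 -496 -69 0 0 0 1")

```text
time: 0.98
tool_pos: [0.3584, 0.2632, 0.2755]
tcp_rot: [0.459, 3.108, 0.0]
wrist_force: [0.8, -1.1, 0.1]
width: 1.003
```

Run:
```python
from h import *
s=bot.read_state();print(s['tool_pos'],s['q'],s['time'])
plan([.45,.05,.30],Rdown(-17))
```

```text
[0.35840013 0.26318601 0.27550908] [ 5.77420659e-01 -2.11291209e-01  2.00983850e+00 -6.31223241e-05
  1.34283513e+00 -7.00191232e-01] 0.9833
shift [-149.3 -177.6  -24.5] rot [0.01 0.01 0.2 ] rows 5.6
```

Run:
```python
from h import *
plan([.50,-.36,.22],Rdown(-30))
```

```text
shift [-315.6 -555.7   55.5] rot [1.00e-02 1.00e-02 1.32e+01] rows 15.4
```

arm_command(targets="-316 -556 55 0 0 13 1;-316 -556 55 0 0 13 1;-316 -556 55 0 0 13 1;-316 -556 55 0 0 13 1;-316 -556 55 0 0 13 1;-316 -556 55 0 0 13 1;-316 -556 55 0 0 13 1;-316 -556 55 0 0 13 1;-316 -556 55 0 0 13 1;-316 -556 55 0 0 13 1")

```text
time: 1.82
tool_pos: [0.4499, -0.1419, 0.2395]
tcp_rot: [0.809, 3.035, 0.0]
wrist_force: [1.5, -0.1, -0.5]
width: 1.001
```

Run:
```python
from h import *
plan([.50,-.36,.22],Rdown(-30));s=bot.read_state();print(s['q'],s['tool_pos'])
```

```text
shift [-152.1 -164.2   19.5] rot [0.01 0.01 0.13] rows 5.4
[-3.58445140e-01 -1.34157484e-01  2.01110910e+00  2.03520084e-04
  1.26435638e+00 -1.40805027e+00] [ 0.44988535 -0.14187797  0.23951467]
```

arm_command(targets="-152 -164 20 0 0 0 1;-152 -164 20 0 0 0 1;-152 -164 20 0 0 0 1;-152 -164 20 0 0 0 1;-152 -164 20 0 0 0 1;-152 -164 20 0 0 0 1;-152 -164 20 0 0 0 1;-152 -164 20 0 0 0 1")

```text
time: 2.48
tool_pos: [0.5, -0.3577, 0.2188]
tcp_rot: [-0.811, -3.033, -0.002]
wrist_force: [-0.3, 1.1, -0.3]
width: 1.001
```

Run:
```python
from h import *
s=bot.read_state();p,d=bot.read_camera('wrist')
print(s['tool_pos'],s['tcp_rot'],s['time'])
cv2.imwrite('pics/w1.png',p);np.save('pics/w1.npy',d);np.save('pics/w1s.npy',np.r_[s['tool_pos'],s['tcp_rot']])
```

```text
[ 0.49995192 -0.35771117  0.21877599] [-8.10693470e-01 -3.03316838e+00 -2.16098280e-03] 2.4833
```

View pics/w1.png

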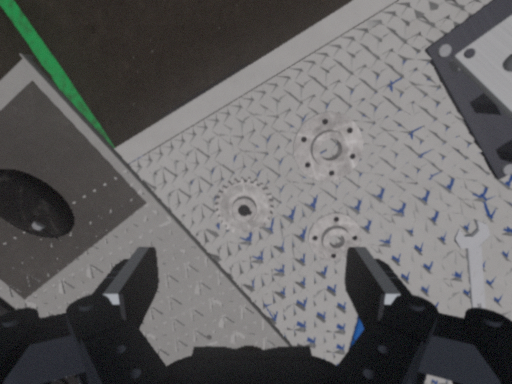

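Run:
```python
from h import *
a=np.load('pics/w1s.npy');s={'tool_pos':a[:3],'tcp_rot':a[3:]}
p=cv2.imread('pics/w1.png');d=np.load('pics/w1.npy')
cv2.imwrite('pics/w1z.png',cv2.resize(p[160:260,195:295],None,fx=6,fy=6,interpolation=cv2.INTER_CUBIC))
C=cloud('wrist',d,s)[165:255,200:290].reshape(-1,3)
q=C[(C[:,2]>.019)&(C[:,2]<.03)];print(len(q),q.mean(0),(q.min(0)+q.max(0))/2,np.ptp(q,axis=0))
q=C[(C[:,2]>.0095)&(C[:,2]<.019)];q=q[np.hypot(*(q[:,:2]-q[:,:2].mean(0)).T)<.045];print(len(q),q.mean(0),(q.min(0)+q.max(0))/2,np.ptp(q,axis=0))
q=C[np.abs(C[:,2])<.006];print('mat',np.median(q[:,2]))
print(onplane('wrist',[244],[209],.024,s))
```

```text
476 [ 0.5374311  -0.38976118  0.02423405] [ 0.53826954 -0.39012071  0.02273289] [0.02775289 0.02786319 0.0074406 ]
1911 [ 0.53643211 -0.38907214  0.01429795] [ 0.53873939 -0.38850739  0.01420413] [0.08650994 0.07488023 0.00929079]
mat 0.004568158639463138
[[ 0.53718388 -0.3892589   0.024     ]]
```

View pics/w1z.png

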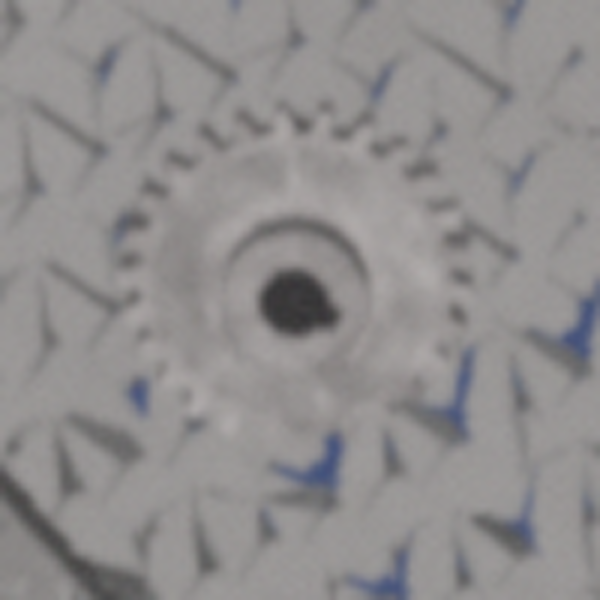

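Run:
```python
from h import *
plan([.5375,-.3895,.08],Rdown(-30))
plan([.5375,-.3895,.013],Rdown(-30))
```

```text
shift [-49.1  -9.9 139. ] rot [ 0.05 -0.11  0.14] rows 3.5
shift [-49.2  -9.9 206. ] rot [ 0.05 -0.11  0.14] rows 5.1
```

arm_command(targets="-49 -10 139 0 0 0 0.6;-49 -10 139 0 0 0 0.6;-49 -10 139 0 0 0 0.6;-49 -10 139 0 0 0 0.6;-49 -10 139 0 0 0 0.6;-49 -10 170 0 0 0 0.6;-49 -10 190 0 0 0 0.6;-49 -10 200 0 0 0 0.6;-49 -10 206 0 0 0 0.6;-49 -10 206 0 0 0 0.6")

```text
time: 3.37
tool_pos: [0.5379, -0.3896, 0.0141]
tcp_rot: [-0.807, -3.036, -0.0]
wrist_force: [-0.3, 0.3, 0.2]
width: 0.598
```

Run:
```python
from h import *
s=bot.read_state();p,d=bot.read_camera('wrist');print(s['tool_pos'],s['wrist_force'],s['width'])
plan([.5375,-.3895,.013],Rdown(-30))
cv2.imwrite('pics/w2.png',p)
p,d=bot.read_camera('side');cv2.imwrite('pics/s2.png',cv2.resize(p[180:330,190:390],None,fx=4,fy=4,interpolation=cv2.INTER_CUBIC))
```

```text
[ 0.53787889 -0.38964136  0.01412273] [-0.28428406  0.29631185  0.17734225] 0.5977770817249535
shift [1.3 0.2 2.1] rot [-0.01  0.07  0.2 ] rows 0.1
```

View pics/w2.png

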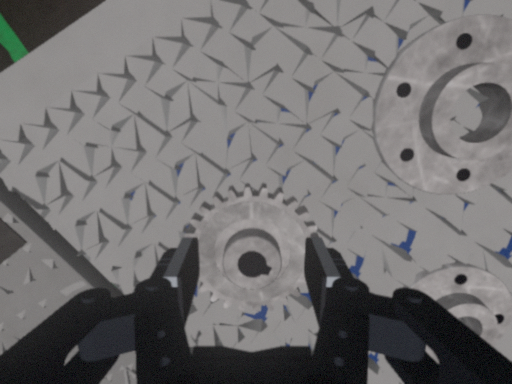

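View pics/s2.png

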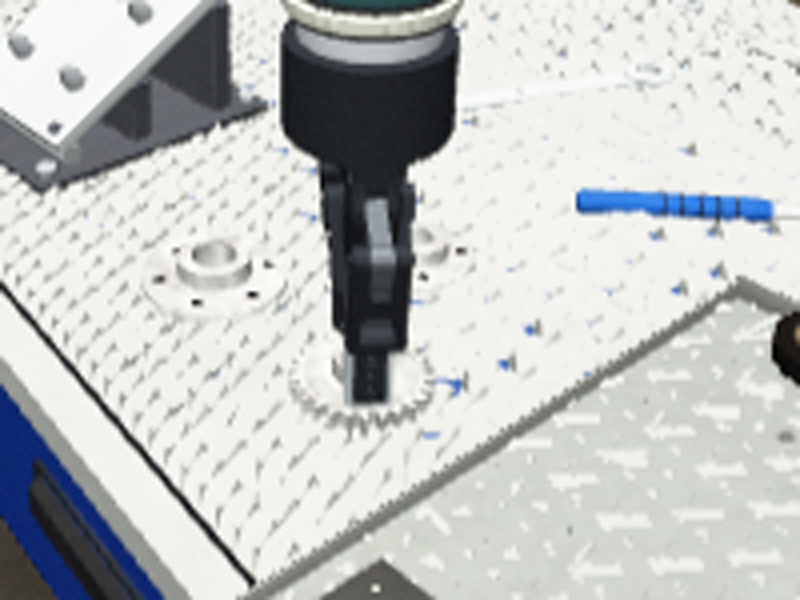

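arm_command(targets="0 0 0 0 0 0 0.2;0 0 0 0 0 0 0.2;0 0 0 0 0 0 0.2;0 0 0 0 0 0 0.2;0 0 0 0 0 0 0.2;0 0 0 0 0 0 0.2", newtons=60)

```text
time: 3.97
tool_pos: [0.5392, -0.3914, 0.0161]
tcp_rot: [0.808, 3.033, -0.001]
wrist_force: [-0.9, 1.1, 6.6]
width: 0.282
```

Run:
```python
from h import *
s=bot.read_state();p,d=bot.read_camera('wrist');print(s['tool_pos'],s['wrist_force'],s['width'])
cv2.imwrite('pics/w3.png',p)
```

```text
[ 0.53923716 -0.39144162  0.01608959] [-0.89901267  1.09320509  6.61640684] 0.2824202825139866
```

View pics/w3.png

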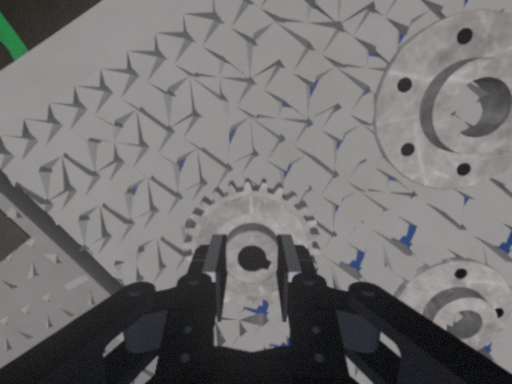

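arm_command(targets="0 0 -5 0 0 0 0.2;0 0 -20 0 0 0 0.2;0 0 -50 0 0 0 0.2;0 0 -90 0 0 0 0.2;0 0 -130 0 0 0 0.2;0 0 -170 0 0 0 0.2;0 0 -190 0 0 0 0.2;0 0 -190 0 0 0 0.2;0 0 -190 0 0 0 0.2")

```text
time: 4.77
tool_pos: [0.5388, -0.3914, 0.2065]
tcp_rot: [0.808, 3.032, -0.003]
wrist_force: [-0.0, -1.2, -3.2]
width: 0.282
```

Run:
```python
from h import *
s=bot.read_state();p,d=bot.read_camera('wrist');print(s['tool_pos'],s['wrist_force'],s['width'],s['q'])
cv2.imwrite('pics/w4.png',p);np.save('pics/w4.npy',d);np.save('pics/w4s.npy',np.r_[s['tool_pos'],s['tcp_rot']])
p,d=bot.read_camera('side');cv2.imwrite('pics/s4.png',cv2.resize(p[100:250,190:390],None,fx=4,fy=4,interpolation=cv2.INTER_CUBIC))
```

```text
[ 0.53875893 -0.39137985  0.20648821] [-0.04613039 -1.17933813 -3.16462153] 0.28235210004597094 [-6.65605654e-01  2.59591769e-01  1.65555862e+00 -1.04726222e-04
  1.22202207e+00 -1.71558154e+00]
```

View pics/w4.png

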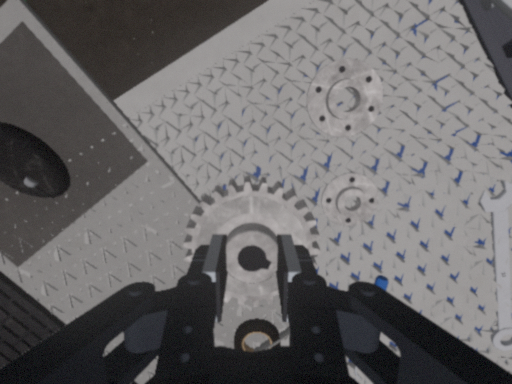

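View pics/s4.png

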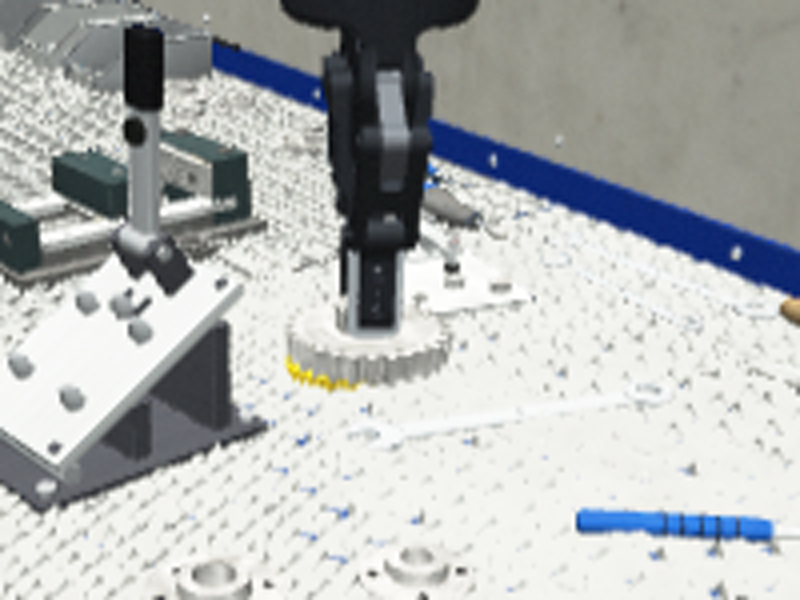

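Run:
```python
from h import *
a=np.load('pics/w4s.npy');s={'tool_pos':a[:3],'tcp_rot':a[3:]}
T0={'tool_pos':np.zeros(3),'tcp_rot':np.zeros(3)}
d=np.load('pics/w4.npy');C=cloud('wrist',d,T0)
for v,u in [(215,252),(200,252),(205,225),(205,285),(240,252),(258,235),(283,252)]: print(v,u,(C[v,u]*1000).round(1))
Q=C[183:300,180:330].reshape(-1,3)*1000
for lo,hi in [(-13,-5),(-3,6)]:
    q=Q[(Q[:,2]>lo)&(Q[:,2]<hi)&(np.abs(Q[:,1])<40)&(np.abs(Q[:,0])<45)];print(lo,len(q),q.mean(0),q.min(0),q.max(0))
# circle fit of rim silhouette
p=cv2.imread('pics/w4.png');cv2.imwrite('pics/w4z.png',cv2.resize(p[170:320,170:335],None,fx=4,fy=4,interpolation=cv2.INTER_CUBIC))
plan([.58,-.22,.30],Rdown(-10))
```

```text
215 252 [19.6 -0.4  1.6]
200 252 [27.5 -0.4  0.7]
205 225 [ 25.  -13.3   0.8]
205 285 [24.7 15.4  1.4]
240 252 [11.  -0.4 -8.2]
258 235 [ 1.9 -8.4 -8.6]
283 252 [-18.3  -0.4   1.9]
-13 2819 [ 3.72670099 -0.68828146 -8.36264996] [-11.86253802 -26.32480209 -12.99780074] [16.02855394 24.65371126 -5.00311732]
-3 6437 [11.92129931 -0.68957707  1.85637795] [-28.81877281 -34.87696937  -2.96975032] [36.30267926 33.83237595  5.9988086 ]
shift [ 47.3 168.8 -98. ] rot [  0.06  -0.19 -19.84] rows 4.8
```

View pics/w4z.png

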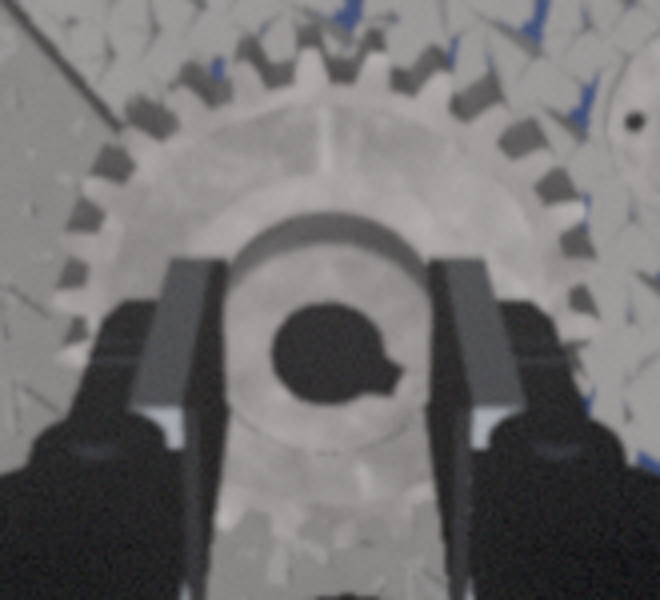

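arm_command(targets="47 169 -98 0 0 -20 0.2;47 169 -98 0 0 -20 0.2;47 169 -98 0 0 -20 0.2;47 169 -98 0 0 -20 0.2;47 169 -98 0 0 -20 0.2;47 169 -98 0 0 -20 0.2;47 169 -98 0 0 -20 0.2;47 169 -98 0 0 -20 0.2;47 169 -98 0 0 -20 0.2")

```text
time: 5.62
tool_pos: [0.5798, -0.2211, 0.2986]
tcp_rot: [-0.27, -3.125, -0.002]
wrist_force: [-0.7, 0.2, -2.3]
width: 0.283
```

Run:
```python
from h import *
s=bot.read_state();p,d=bot.read_camera('wrist');print(s['tool_pos'],s['wrist_force'],s['width'],s['q'],s['joint_vel'])
cv2.imwrite('pics/w5.png',p);np.save('pics/w5.npy',d);np.save('pics/w5s.npy',np.r_[s['tool_pos'],s['tcp_rot']])
```

```text
[ 0.57984931 -0.22114432  0.29860886] [-0.67421642  0.20087748 -2.34471826] 0.2831836157508669 [-4.04180869e-01  1.31362484e-01  1.63803813e+00 -5.58891387e-04
  1.37725941e+00 -1.80234190e+00] [-0.01091057 -0.00145454 -0.00625633  0.00344716  0.00229944  0.00187135]
```

View pics/w5.png

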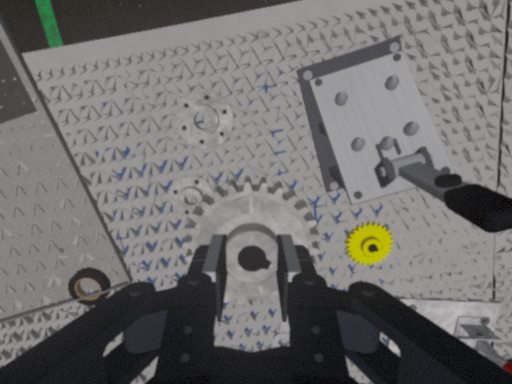

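Run:
```python
from h import *
p=cv2.imread('pics/w5.png')
cv2.imwrite('pics/w5z.png',cv2.resize(p[60:210,310:490],None,fx=4,fy=4,interpolation=cv2.INTER_CUBIC))
```

```text
(no output)
```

View pics/w5z.png

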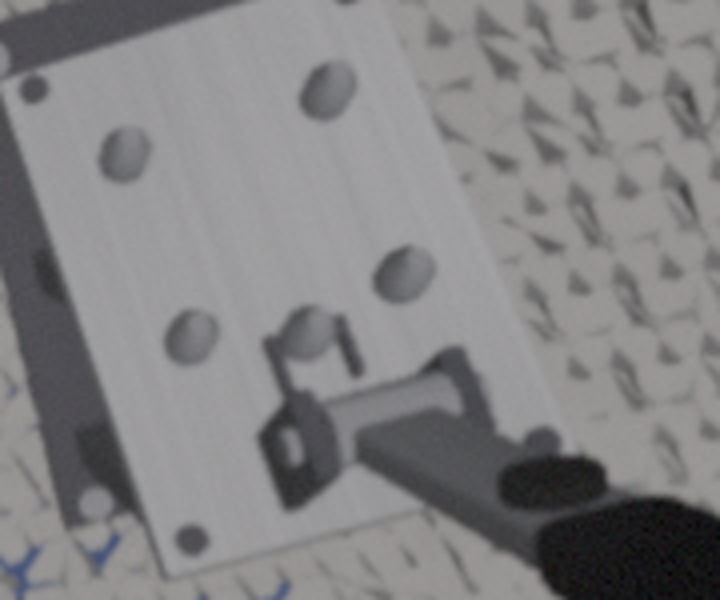

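```bash
cat > fit.py <<'E'
from h import *
from scipy.optimize import least_squares
a=np.load('pics/w5s.npy');s={'tool_pos':a[:3],'tcp_rot':a[3:]}
B=PINS[:,:2]
th=np.linspace(0,2*np.pi,40)
ring=lambda r,z:np.c_[r*np.cos(th),r*np.sin(th),0*th+z]
body=np.vstack([ring(.007,0),ring(.007,.008),ring(.003,.016)])
def bb(n,T,st=None):
    o=[]
    for b in B:
        q=proj(n,ap(T,body+np.r_[b,0]),st);o.append((q.min(0)+q.max(0))/2)
    return np.array(o)
w=np.array([(328.5,91.5),(125,154),(405,275),(190.5,338),(308,333)])/4+[310,60]-.4
t=np.array([(187,430),(349,414),(162,284),(330,266),(241,254)])/6+[160,170]-.4
for name,sel in [('w','w'),('t','t'),('wt','wt')]:
  for p0 in ([.558,-.073,.13],[.558,-.073,.13,.064]):
    def f(p):
        T=nestT(p);r=[]
        if 'w' in sel: r.append((bb('wrist',T,s)-w)[:4])
        if 't' in sel: r.append((bb('top',T)-t)[:4])
        return np.concatenate(r).ravel()
    q=least_squares(f,p0);print(name,q.x.round(4),np.round(q.fun,1))
C=cloud('wrist',np.load('pics/w5.npy'),s)
m=C[85:170,335:430].reshape(-1,3);m=m[(m[:,2]>.03)&(m[:,2]<.12)]
A=np.c_[m[:,:2],np.ones(len(m))]
for _ in range(10):
    c=np.linalg.lstsq(A,m[:,2],rcond=None)[0];r=m[:,2]-A@c;k=np.abs(r)<.004;A=A[k];m=m[k]
print(len(m),r.std(),np.degrees(np.arctan(np.hypot(*c[:2]))),np.degrees(np.arctan2(c[1],c[0])),"z at nest",np.r_[.557,-.073,1]@c)
E
python3 fit.py
```

```text
w [ 0.5514 -0.0735  0.1189] [-0.  -0.2  0.1  0.1 -0.3  0.2  0.3 -0. ]
w [ 0.5513 -0.0738  0.1186  0.0649] [ 0.  -0.3  0.   0.  -0.2  0.2  0.2  0. ]
t [ 0.5523 -0.0735  0.1252] [-0.1  0.1  0.1  0.   0.1 -0.2 -0.1  0. ]
t [ 0.5525 -0.0733  0.1253  0.062 ] [-0.   0.1  0.1 -0.   0.1 -0.1 -0.1  0. ]
wt [ 0.5516 -0.0735  0.1203] [-0.1 -0.1  0.1  0.3 -0.3  0.3  0.3  0.2 -0.2  0.4  0.   0.4  0.1  0.1
 -0.1  0.4]
wt [ 0.5516 -0.0735  0.1203  0.064 ] [-0.1 -0.1  0.1  0.3 -0.3  0.3  0.3  0.2 -0.2  0.4  0.   0.4  0.1  0.1
 -0.1  0.4]
6254 0.0009248072549011504 30.085426774152452 6.728036068255744 z at nest 0.06768096345116947
```

```bash
cat >> h.py <<'E'
NEST=[.5515,-.0735,.120,.0642]
G=np.array([2.0,-.5,13.7])/1000
def nestpose(x,y,z,g=G,rx=0.): # tool pose such that tool-point g is at nest (x,y,z) mm
    T=nestT(NEST);Rt=T[:3,:3]@np.diag([-1,1,-1.])
    return ap(T,np.array([x,y,z])/1000)[0]-Rt@g,Rt
def innest(g=G):
    s=bot.read_state();P=s['tool_pos']+R.from_rotvec(s['tcp_rot']).as_matrix()@g
    T=nestT(NEST);Rt=T[:3,:3]@np.diag([-1,1,-1.])
    e=np.degrees(R.from_matrix(Rt.T@R.from_rotvec(s['tcp_rot']).as_matrix()).as_rotvec())
    F=T[:3,:3].T@s['wrist_force']
    print('nest mm',((P-T[:3,3])@T[:3,:3]*1000).round(2),'rot err deg(tool)',e.round(2),'F nest',F.round(2),'w',round(s['width'],3),'t',round(s['time'],2))
E
python3 - <<'E'
from h import *
a=nestpose(0,0,70);plan(*a);innest();print(a[0])
E
```

```text
shift [ 91.3 129.6 161.8] rot [ -4.32 -30.03 -16.42] rows 5.4
nest mm [ 117.83 -150.12  187.22] rot err deg(tool) [ 4.32 30.03 16.42] F nest [-1.5   0.01 -2.45] w 0.284 t 5.67
[ 0.5116107  -0.0778062   0.13768633]
```

arm_command(targets="91 130 162 -4.3 -30 -16.4 0.2;91 130 162 -4.3 -30 -16.4 0.2;91 130 162 -4.3 -30 -16.4 0.2;91 130 162 -4.3 -30 -16.4 0.2;91 130 162 -4.3 -30 -16.4 0.2;91 130 162 -4.3 -30 -16.4 0.2;91 130 162 -4.3 -30 -16.4 0.2;91 130 162 -4.3 -30 -16.4 0.2;91 130 162 -4.3 -30 -16.4 0.2;91 130 162 -4.3 -30 -16.4 0.2")

```text
time: 6.5
tool_pos: [0.5165, -0.0789, 0.1426]
tcp_rot: [-0.157, 2.606, 0.037]
wrist_force: [0.7, -0.0, -2.0]
width: 0.282
```

Run:
```python
from h import *
innest();plan(*nestpose(0,0,22));s=bot.read_state()
p,d=bot.read_camera('wrist')
cv2.imwrite('pics/w6.png',p);np.save('pics/w6.npy',d);np.save('pics/w6s.npy',np.r_[s['tool_pos'],s['tcp_rot']])
p,d=bot.read_camera('side');cv2.imwrite('pics/s6.png',cv2.resize(p[90:230,165:295],None,fx=4,fy=4,interpolation=cv2.INTER_CUBIC))
```

```text
nest mm [ 6.61 -1.72 71.85] rot err deg(tool) [ 0.23 -0.43 -0.1 ] F nest [-0.39 -0.09 -2.08] w 0.282 t 6.5
shift [ 6.9  1.9 49.8] rot [-0.23  0.43  0.1 ] rows 1.2
```

View pics/w6.png

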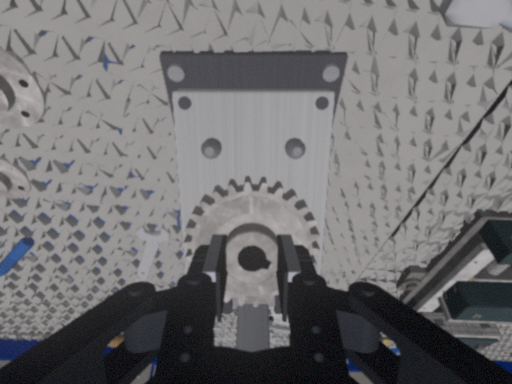

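View pics/s6.png

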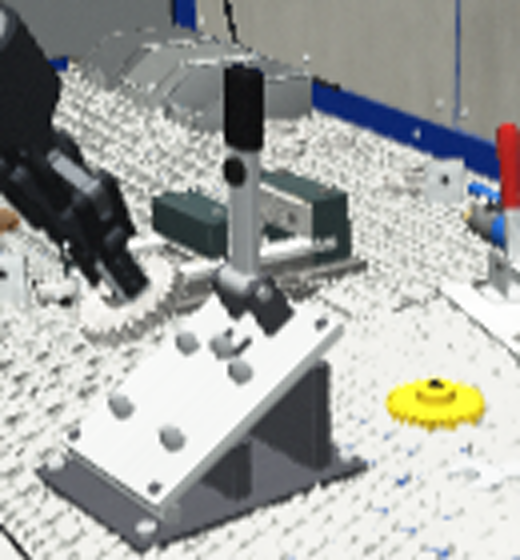

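Run:
```python
from h import *
innest();plan(*nestpose(0,0,20))
```

```text
nest mm [ 6.44 -1.39 71.78] rot err deg(tool) [ 0.2  -0.4  -0.12] F nest [-1.08 -0.23 -2.23] w 0.279 t 6.6
shift [ 6.7  1.5 51.7] rot [-0.2   0.4   0.12] rows 1.3
```

arm_command(targets="7 1.5 20 -0.2 0.4 0 0.2;7 1.5 40 -0.2 0.4 0 0.2;7 1.5 45 -0.2 0.4 0 0.2;7 1.5 45 -0.2 0.4 0 0.2;7 1.5 45 -0.2 0.4 0 0.2")

```text
time: 7.02
tool_pos: [0.5308, -0.0739, 0.0979]
tcp_rot: [-0.16, 2.617, 0.044]
wrist_force: [-0.5, 0.6, -1.5]
width: 0.282
```

Run:
```python
from h import *
innest();s=bot.read_state()
p,d=bot.read_camera('wrist')
cv2.imwrite('pics/w7.png',p);np.save('pics/w7.npy',d);np.save('pics/w7s.npy',np.r_[s['tool_pos'],s['tcp_rot']])
innest();plan(*nestpose(0,0,20))
```

```text
nest mm [-3.01  1.58 25.79] rot err deg(tool) [-0.12  0.19 -0.11] F nest [-1.09  0.69 -1.07] w 0.282 t 7.02
nest mm [-2.66  1.45 26.14] rot err deg(tool) [-0.1   0.14 -0.12] F nest [-0.49 -0.29 -1.57] w 0.285 t 7.07
shift [-2.6 -1.4  6.1] rot [ 0.1  -0.14  0.12] rows 0.2
```

View pics/w7.png

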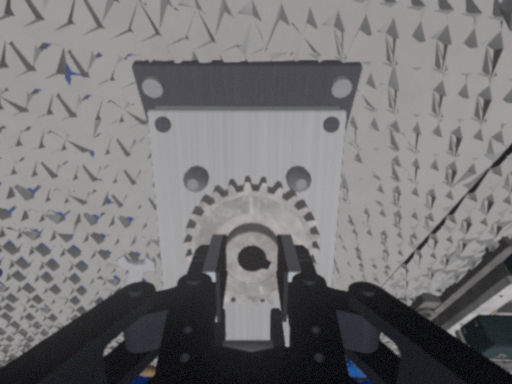

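Run:
```python
from h import *
p=cv2.imread('pics/w7.png')
cv2.imwrite('pics/w7z.png',cv2.resize(p[90:215,140:360],None,fx=3.6,fy=3.6,interpolation=cv2.INTER_CUBIC))
a=np.load('pics/w7s.npy');s={'tool_pos':a[:3],'tcp_rot':a[3:]}
th=np.linspace(0,2*np.pi,40)
ring=lambda r,z:np.c_[r*np.cos(th),r*np.sin(th),0*th+z]
body=np.vstack([ring(.007,0),ring(.007,.008),ring(.003,.016)])
T=nestT(NEST)
for b in PINS[:2]:
    q=(proj('wrist',ap(T,body+np.r_[b[:2],0]),s)-[140,90]+.4)*3.6;print(q.min(0),q.max(0))
print((proj('wrist',ap(T,np.array([[-68,56,0],[-68,-56,0]])/1000),s)-[140,90]+.4)*3.6)
```

```text
[525.3759644  272.96679763] [619.46264321 369.54075899]
[156.18125694 272.48346465] [251.42615277 369.16098977]
[[750.9194665   72.61353504]
 [ 24.25643023  71.20587139]]
```

View pics/w7z.png

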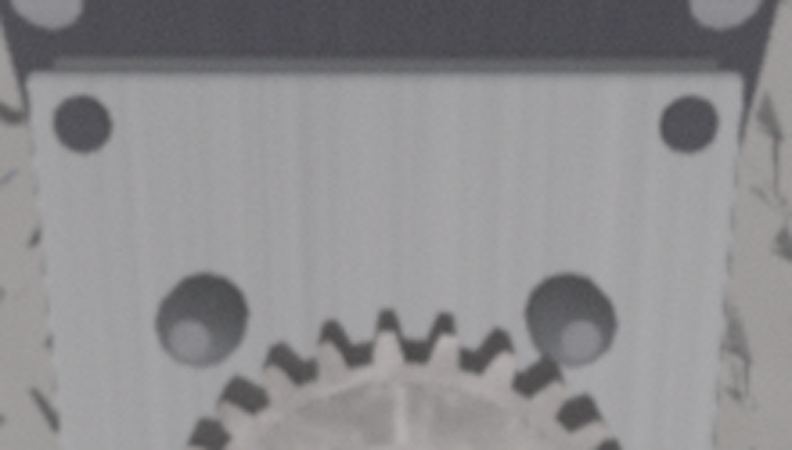

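arm_command(targets="-2.6 -1.4 2 0 0 0 0.2;-2.6 -1.4 6 0 0 0 0.2;-2.6 -1.4 8 0 0 0 0.2;-2.6 -1.4 8 0 0 0 0.2")

```text
time: 7.4
tool_pos: [0.5366, -0.0742, 0.0917]
tcp_rot: [-0.16, 2.617, 0.044]
wrist_force: [0.1, 0.5, -3.0]
width: 0.281
```

Run:
```python
from h import *
innest();plan(*nestpose(0,0,10))
```

```text
nest mm [-1.22  0.57 17.53] rot err deg(tool) [-0.12  0.2  -0.11] F nest [-1.36  0.48 -2.67] w 0.281 t 7.4
shift [-1.2 -0.6  7.5] rot [ 0.12 -0.2   0.11] rows 0.2
```

arm_command(targets="-0.9 -0.7 2 0 0 0 0.2;-0.9 -0.7 4 0 0 0 0.2;-0.9 -0.7 6 0 0 0 0.2;-0.9 -0.7 8 0 0 0 0.2;-0.9 -0.7 8 0 0 0 0.2")

```text
time: 7.82
tool_pos: [0.5402, -0.074, 0.0839]
tcp_rot: [-0.161, 2.619, 0.045]
wrist_force: [-4.5, -1.0, -2.4]
width: 0.282
```

Run:
```python
from h import *
innest();s=bot.read_state()
p,d=bot.read_camera('side');cv2.imwrite('pics/s8.png',cv2.resize(p[90:230,165:295],None,fx=4,fy=4,interpolation=cv2.INTER_CUBIC))
```

```text
nest mm [-1.93  0.35  9.03] rot err deg(tool) [-0.18  0.33 -0.11] F nest [-5.19 -0.44  0.23] w 0.282 t 7.82
```

View pics/s8.png

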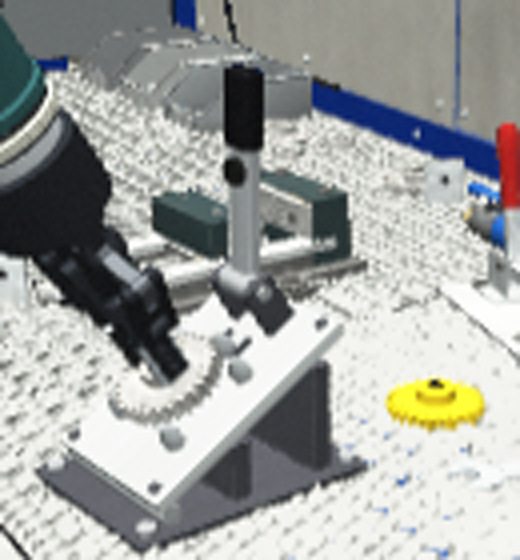

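arm_command(targets="-1 -0.3 1.5 0 0 0 0.2;-1 -0.3 3 0 0 0 0.2;-1 -0.3 4.5 0 0 0 0.2;-1 -0.3 6 0 0 0 0.2;-1 -0.3 6 0 0 0 0.2")

```text
time: 8.28
tool_pos: [0.5445, -0.0743, 0.0795]
tcp_rot: [-0.16, 2.619, 0.044]
wrist_force: [-3.6, -3.8, -5.1]
width: 0.282
```

Run:
```python
from h import *
innest()
```

```text
nest mm [-0.56 -0.39  3.09] rot err deg(tool) [-0.13  0.28 -0.09] F nest [-6.09 -3.3  -2.41] w 0.282 t 8.28
```

arm_command(targets="0.3 -0.4 1 0 0 0 0.2;0.3 -0.4 2 0 0 0 0.2;0.3 -0.4 3 0 0 0 0.2;0.3 -0.4 4 0 0 0 0.2;0.3 -0.4 4 0 0 0 0.2")

```text
time: 8.7
tool_pos: [0.5459, -0.0741, 0.0763]
tcp_rot: [-0.162, 2.619, 0.045]
wrist_force: [-9.9, -2.7, 1.5]
width: 0.281
```

Run:
```python
from h import *
innest()
```

```text
nest mm [-0.91 -0.37 -0.41] rot err deg(tool) [-0.18  0.3  -0.13] F nest [-7.99 -1.48  6.37] w 0.281 t 8.7
```

arm_command(targets="0 0 1 0 0 0 0.2;0 0 2 0 0 0 0.2;0 0 2 0 0 0 0.2")

```text
time: 8.95
tool_pos: [0.5461, -0.074, 0.0761]
tcp_rot: [-0.164, 2.619, 0.046]
wrist_force: [-35.4, -5.5, 29.9]
width: 0.283
```

Run:
```python
from h import *
innest()
p,d=bot.read_camera('side');cv2.imwrite('pics/s9.png',cv2.resize(p[130:230,165:295],None,fx=6,fy=6,interpolation=cv2.INTER_CUBIC))
```

```text
nest mm [-0.85 -0.34 -0.68] rot err deg(tool) [-0.23  0.29 -0.21] F nest [-16.08  -1.26  43.8 ] w 0.283 t 8.95
```

View pics/s9.png

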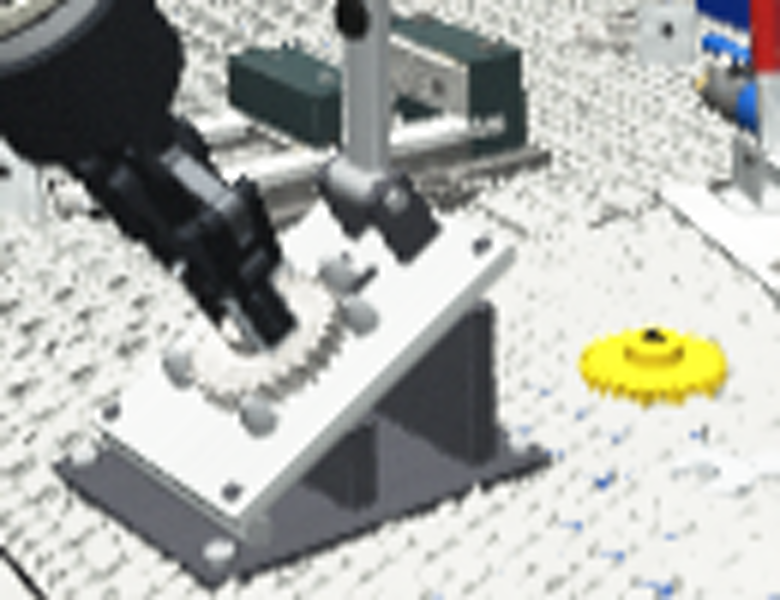

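arm_command(targets="0 0 -1.5 0 0 0 0.2;0 0 -2 0 0 0 0.2;0 0 -2 0 0 0 0.55;0 0 -2 0 0 0 0.55;0 0 -2 0 0 0 0.55;0 0 -2 0 0 0 0.55")

```text
time: 9.5
tool_pos: [0.5485, -0.0747, 0.0782]
tcp_rot: [-0.16, 2.615, 0.043]
wrist_force: [0.0, -0.8, -0.7]
width: 0.552
```

Run:
```python
from h import *
innest()
```

```text
nest mm [ 2.25 -1.34  0.03] rot err deg(tool) [-0.06  0.05 -0.12] F nest [-0.41 -0.75 -0.61] w 0.552 t 9.5
```

Withdraw along the tool axis and look.

arm_command(targets="0 0 -10 0 0 0 0.55;0 0 -40 0 0 0 0.55;0 0 -80 0 0 0 0.55;0 0 -100 0 0 0 0.3;0 0 -100 0 0 0 0;0 0 -100 0 0 0 0")

```text
time: 10.0
tool_pos: [0.499, -0.0812, 0.1661]
tcp_rot: [-0.16, 2.613, 0.041]
wrist_force: [0.2, 0.6, 0.3]
width: 0.132
```

```bash
cat > gear.py <<'E'
from h import *
import sys
k=sys.argv[1]
innest();s=bot.read_state()
p,d=bot.read_camera('wrist')
cv2.imwrite(f'pics/w{k}.png',p);np.save(f'pics/w{k}.npy',d)
C=cloud('wrist',d,s);T=nestT(NEST);N=((C-T[:3,3])@T[:3,:3])*1000
for x,y in [(-25,0),(25,0),(0,25),(0,-25),(-18,18),(-18,-18),(18,18),(18,-18),(-10,0),(0,10),(0,-10),(10,0),(-50,0),(-40,40),(-40,-40)]:
    m=np.hypot(N[...,0]-x,N[...,1]-y)<3
    m&=np.abs(N[...,2])<40
    if m.sum()>5: print((x,y),m.sum(),np.median(N[m][:,2]).round(1))
p,d=bot.read_camera('side');cv2.imwrite(f'pics/s{k}.png',cv2.resize(p[90:230,165:295],None,fx=4,fy=4,interpolation=cv2.INTER_CUBIC))
E
python3 gear.py 10
```

```text
nest mm [  3.02  -1.83 101.03] rot err deg(tool) [ 0.01 -0.06 -0.14] F nest [0.39 0.58 0.18] w 0.132 t 10.0
(-25, 0) 45 13.0
(25, 0) 35 12.5
(0, 25) 42 12.7
(0, -25) 42 12.7
(-18, 18) 43 12.9
(-18, -18) 43 13.0
(18, 18) 39 12.7
(18, -18) 38 12.6
(-10, 0) 47 22.8
(0, 10) 44 22.5
(0, -10) 45 22.5
(10, 0) 42 22.5
(-50, 0) 45 -0.2
(-40, 40) 45 0.0
(-40, -40) 44 -0.4
```

View pics/w10.png

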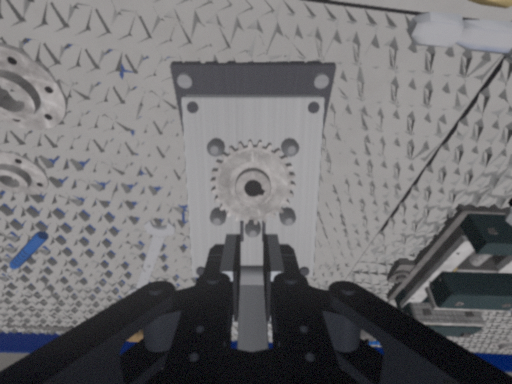

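View pics/s10.png

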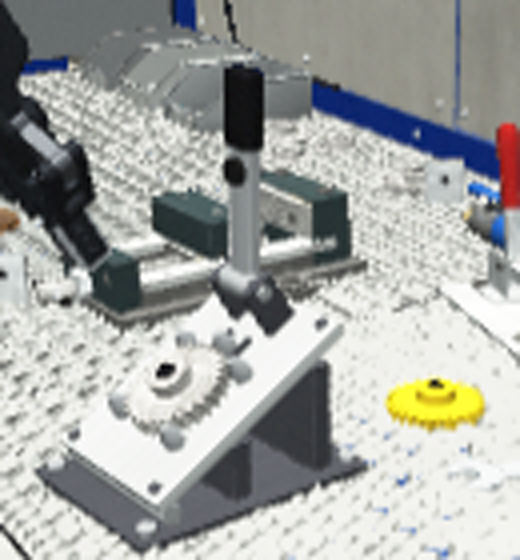

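Run:
```python
from h import *
innest(np.zeros(3));plan(*nestpose(-1,0,25,g=np.zeros(3)))
```

```text
nest mm [  2.32  -0.35 112.73] rot err deg(tool) [-0.14  0.22 -0.1 ] F nest [-0.9   0.23 -0.55] w 0.005 t 10.1
shift [ 3.   0.1 87.7] rot [ 0.14 -0.22  0.1 ] rows 2.1
```

arm_command(targets="3 0 30 0 0 0 0;3 0 60 0 0 0 0;3 0 80 0 0 0 0;3 0 86 0 0 0 0;3 0 88 0 0 0 0;3 0 90 0 0 0 0;3 0 91 0 0 0 0;3 0 91 0 0 0 0")

```text
time: 10.77
tool_pos: [0.5404, -0.0755, 0.084]
tcp_rot: [-0.16, 2.616, 0.043]
wrist_force: [0.1, 0.3, -0.8]
width: -0.0
```

Run:
```python
from h import *
innest(np.zeros(3))
```

```text
nest mm [ 0.14 -0.63 22.81] rot err deg(tool) [-0.09  0.13 -0.12] F nest [-0.3   0.27 -0.78] w -0.0 t 10.77
```

arm_command(targets="0 0 1 0 0 0 0;0 0 2 0 0 0 0;0 0 2.5 0 0 0 0;0 0 2.5 0 0 0 0")

```text
time: 11.1
tool_pos: [0.5414, -0.0755, 0.0827]
tcp_rot: [-0.161, 2.615, 0.043]
wrist_force: [-10.0, -1.1, 12.1]
width: -0.003
```

Run:
```python
from h import *
innest(np.zeros(3))
```

```text
nest mm [ 0.34 -0.79 21.12] rot err deg(tool) [-0.08  0.1  -0.15] F nest [-2.64  0.07 15.54] w -0.003 t 11.1
```

arm_command(targets="0 0 0.7 0 0 0 0;0 0 0.7 0 0 0 0;0 0 0.7 0 0 0 0")

```text
time: 11.35
tool_pos: [0.5414, -0.0755, 0.0826]
tcp_rot: [-0.162, 2.615, 0.043]
wrist_force: [-20.0, -2.2, 22.8]
width: 0.001
```

Run:
```python
from h import *
innest(np.zeros(3))
T=nestT(NEST)
# bar grip estimate from top0 and wrist5 clouds
a=np.load('pics/w5s.npy');s={'tool_pos':a[:3],'tcp_rot':a[3:]}
for n,f,st in [('top','top0',None),('wrist','w5',s),('side','side0',None)]:
    C=cloud(n,np.load(f'pics/{f}.npy'),st);N=(C-T[:3,3])@T[:3,:3]*1000
    m=(np.abs(N[...,1])<25)&(N[...,0]>60)&(N[...,0]<200)&(N[...,2]>55)&(N[...,2]<190)
    q=N[m]
    if len(q)==0: continue
    r=np.hypot(q[:,0]-72,q[:,2]-30);th=np.arctan2(q[:,2]-30,-(q[:,0]-72))
    k=(r>60)&(r<140);print(n,k.sum(),'theta',np.percentile(th[k],[5,50,95]).round(3),'y',np.percentile(q[k][:,1],[5,50,95]).round(1),'rmax',r[k].max())
    g=(r>84)&(r<140);print('  grip',q[g].mean(0).round(1),np.percentile(th[g],[5,50,95]).round(3))
```

```text
nest mm [ 0.31 -0.76 21.03] rot err deg(tool) [-0.1   0.09 -0.17] F nest [-6.03  0.26 29.84] w 0.001 t 11.35
top 232 theta [2.028 2.106 2.188] y [-11.6  -1.2  11.1] rmax 136.35841465059045
  grip [137.   -1.  135.5] [2.068 2.117 2.191]
wrist 3015 theta [2.026 2.089 2.181] y [-13.   -6.9   7.1] rmax 136.380901122115
  grip [131.9  -5.6 130.4] [2.068 2.092 2.18 ]
side 294 theta [2.034 2.096 2.195] y [-15.1 -10.4   5. ] rmax 133.55723025598706
  grip [128.8  -8.1 124.3] [2.066 2.098 2.19 ]
```

```bash
cat >> h.py <<'E'
T_=nestT(NEST)
def barpt(theta,r,off): # world point on bar at distance r along, off outward, y=0
    u=np.array([-np.cos(theta),0,np.sin(theta)]); n=np.array([np.sin(theta),0,np.cos(theta)]) # outer normal
    return ap(T_,np.array([.072,0,.030])+u*r+n*off)[0]
def Rtilt(deg): # tool orientation: tilt from vertical (0) to nest normal (30)
    t=np.radians(30-deg); Rt=T_[:3,:3]@np.diag([-1,1,-1.])
    # rotate about nest y so that tool z goes toward straight down
    return R.from_rotvec(T_[:3,1]*t).as_matrix()@Rt
def push(theta,r,tilt,gap,corner=.011):
    Rm=Rtilt(tilt); n=T_[:3,:3]@np.array([np.sin(theta),0,np.cos(theta)])
    P=barpt(theta,r,.010)+n*gap
    return P-Rm[:,0]*corner,Rm
E
python3 - <<'E'
from h import *
print(Rtilt(0).round(3)); 
for th,r in [(2.11,134),(2.11,110),(2.11,0),(0,110)]: print(barpt(th,r/1000,.002),barpt(th,r/1000,.01))
s0=push(2.11,.108,0,.022); print('pre',s0[0])
plan([.48,-.085,.36],Rtilt(0)); plan([s0[0][0],s0[0][1],.36],Rtilt(0),([.48,-.085,.36],Rtilt(0)))
E
```

```text
[[-0.993 -0.12  -0.   ]
 [-0.12   0.993  0.   ]
 [ 0.     0.    -1.   ]]
[ 0.6025746  -0.06734146  0.26013324] [ 0.6105161  -0.06638388  0.2600084 ]
[ 0.60220279 -0.06738629  0.23613616] [ 0.61014429 -0.06642871  0.23601133]
[ 0.60049867 -0.06759177  0.12614955] [ 0.60844017 -0.06663419  0.12602472]
[ 0.50294276 -0.079355    0.07291281] [ 0.49897152 -0.07983385  0.07984102]
pre [ 0.64287333 -0.06248226  0.23366828]
shift [ -84.5   -1.9 -271.5] rot [ 0.05 29.91  0.19] rows 6.8
shift [-164.4    2.9   -0. ] rot [0. 0. 0.] rows 3.9
```

arm_command(targets="0 0 -15 0 0 0 0;0 0 -50 0 0 0 0;-84 -2 -271 0 30 0 0;-84 -2 -271 0 30 0 0;-84 -2 -271 0 30 0 0;-84 -2 -271 0 30 0 0;-84 -2 -271 0 30 0 0;-84 -2 -271 0 30 0 0;-84 -2 -271 0 30 0 0;-84 -2 -271 0 30 0 0")

```text
time: 12.18
tool_pos: [0.4826, -0.0853, 0.3626]
tcp_rot: [-0.192, 3.13, -0.003]
wrist_force: [0.1, -0.4, -0.3]
width: 0.001
```

Run:
```python
from h import *
s=bot.read_state();print(s['tool_pos'],s['time'])
plan([.643,-.0625,.36],Rtilt(0));plan([.643,-.0625,.235],Rtilt(0))
p,d=bot.read_camera('side');cv2.imwrite('pics/s11.png',p)
```

```text
[ 0.48256737 -0.08531519  0.36260142] 12.1833
shift [-162.     3.     3.5] rot [-0.13  0.33  0.16] rows 3.9
shift [-161.3    3.3  128.5] rot [-0.13  0.33  0.16] rows 4.9
```

View pics/s11.png

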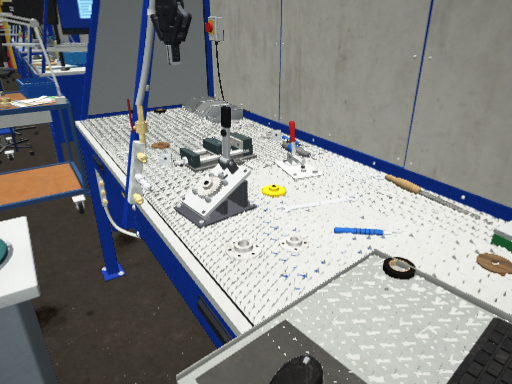

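arm_command(targets="-40 1 0 0 0 0 0;-80 2 0 0 0 0 0;-120 3 0 0 0 0 0;-161 3 0 0 0 0 0;-161 3 10 0 0 0 0;-161 3 40 0 0 0 0;-161 3 80 0 0 0 0;-161 3 115 0 0 0 0;-161 3 128 0 0 0 0;-161 3 128 0 0 0 0")

```text
time: 13.07
tool_pos: [0.6344, -0.0617, 0.2211]
tcp_rot: [0.191, -3.119, -0.005]
wrist_force: [-0.1, -0.2, 0.3]
width: 0.003
```

Run:
```python
from h import *
s=bot.read_state();print(s['tool_pos'],s['time'],s['wrist_force'])
for th in np.linspace(2.11,1.2,10): plan(*push(th,.108,0,0))
p,d=bot.read_camera('side');cv2.imwrite('pics/s12.png',cv2.resize(p[40:230,140:320],None,fx=3.1,fy=3.1))
p,d=bot.read_camera('wrist');cv2.imwrite('pics/w12.png',p)
```

```text
[ 0.63444202 -0.06165946  0.22107721] 13.0667 [-0.13901891 -0.18324186  0.27652405]
shift [ 13.9  -1.7 -12.7] rot [ 0.25 -0.92  0.13] rows 0.5
shift [ 24.9  -1.7 -13.2] rot [ 0.25 -0.92  0.13] rows 0.7
shift [ 35.8  -1.7 -12.5] rot [ 0.25 -0.92  0.13] rows 0.9
shift [ 46.7  -1.7 -10.8] rot [ 0.25 -0.92  0.13] rows 1.1
shift [57.2 -1.7 -7.9] rot [ 0.25 -0.92  0.13] rows 1.4
shift [67.5 -1.7 -4. ] rot [ 0.25 -0.92  0.13] rows 1.6
shift [77.3 -1.6  0.9] rot [ 0.25 -0.92  0.13] rows 1.9
shift [86.5 -1.7  6.8] rot [ 0.25 -0.92  0.13] rows 2.1
shift [95.2 -1.7 13.5] rot [ 0.25 -0.92  0.13] rows 2.3
shift [103.   -1.7  21.1] rot [ 0.25 -0.92  0.13] rows 2.5
```

View pics/s12.png

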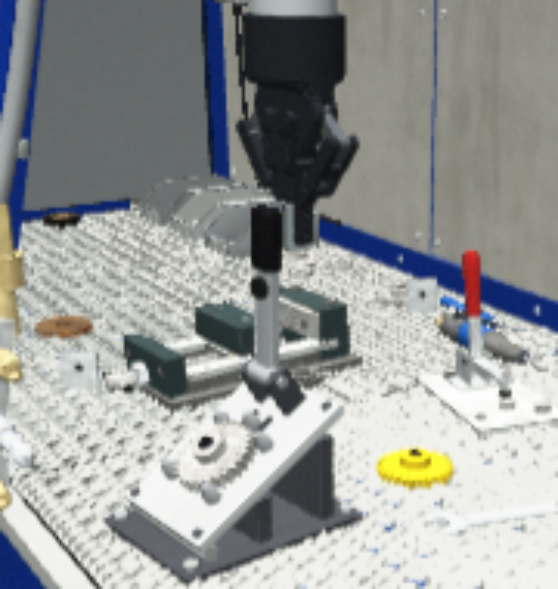

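View pics/w12.png

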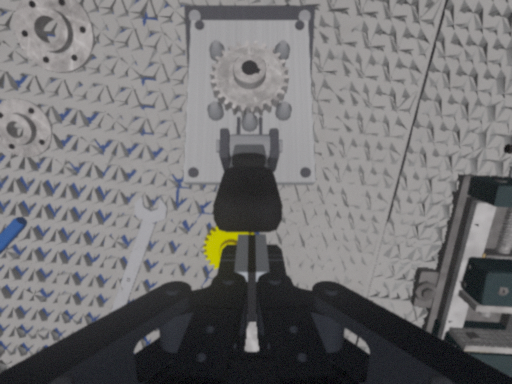

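arm_command(targets="7 -1.5 -12 0 -0.9 0 0;14 -1.5 -13 0 -0.9 0 0;20 -1.5 -13 0 -0.9 0 0;25 -1.5 -13 0 -0.9 0 0;31 -1.5 -13 0 -0.9 0 0;36 -1.5 -13 0 -0.9 0 0;42 -1.5 -12 0 -0.9 0 0;47 -1.5 -11 0 -0.9 0 0;52 -1.5 -9 0 -0.9 0 0;57 -1.5 -8 0 -0.9 0 0")

```text
time: 14.0
tool_pos: [0.5822, -0.0706, 0.2364]
tcp_rot: [-0.192, 3.124, 0.003]
wrist_force: [1.6, 0.0, 1.6]
width: 0.002
```

Run:
```python
from h import *
s=bot.read_state();print(s['tool_pos'],s['time'],s['wrist_force'])
p,d=bot.read_camera('side');cv2.imwrite('pics/s13.png',cv2.resize(p[40:230,140:320],None,fx=3.1,fy=3.1))
for th,t in zip(np.linspace(1.7,.8,10),np.linspace(0,10,10)): print(round(th,2),end=' ');plan(*push(th,.108,t,0))
```

```text
[ 0.5822445  -0.07058405  0.23635844] 14.0 [1.57291484 0.04556216 1.58984243]
1.7 shift [3.8 0.8 6.2] rot [0.07 0.57 0.15] rows 0.2
1.6 shift [14.   0.8  9.7] rot [ 0.07 -0.54  0.14] rows 0.4
1.5 shift [23.8  0.8 14.1] rot [ 0.08 -1.66  0.14] rows 0.7
1.4 shift [33.1  0.8 19.5] rot [ 0.08 -2.77  0.14] rows 0.9
1.3 shift [41.8  0.9 25.8] rot [ 0.08 -3.88  0.14] rows 1.2
1.2 shift [49.8  0.9 32.9] rot [ 0.08 -4.99  0.14] rows 1.4
1.1 shift [57.1  0.9 40.7] rot [ 0.08 -6.1   0.14] rows 1.7
1.0 shift [63.5  0.9 49.3] rot [ 0.08 -7.21  0.14] rows 1.9
0.9 shift [69.   0.9 58.5] rot [ 0.08 -8.32  0.14] rows 2.2
0.8 shift [73.5  0.9 68.1] rot [ 0.09 -9.43  0.14] rows 2.4
```

View pics/s13.png

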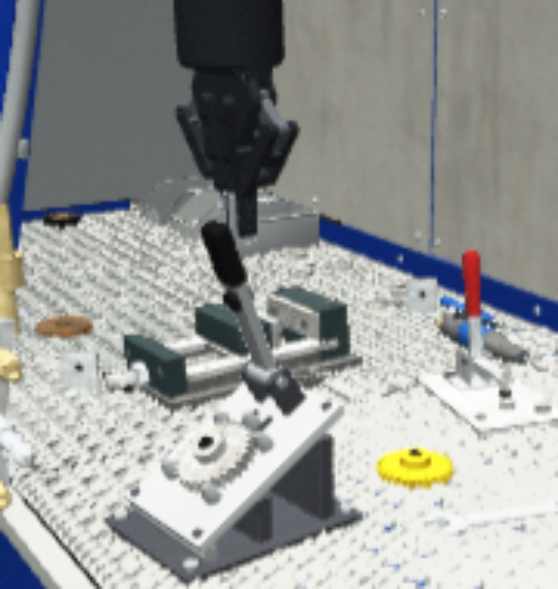

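arm_command(targets="7 1 7 0 0 0 0;14 1 10 0 -0.5 0 0;24 1 14 0 -1.7 0 0;33 1 20 0 -2.8 0 0;42 1 26 0 -3.9 0 0;50 1 33 0 -5 0 0;57 1 41 0 -6.1 0 0;64 1 49 0 -7.2 0 0;69 1 59 0 -8.3 0 0;74 1 68 0 -9.4 0 0")

```text
time: 14.88
tool_pos: [0.5087, -0.0784, 0.1667]
tcp_rot: [-0.181, 2.96, 0.018]
wrist_force: [1.4, 0.5, 1.2]
width: 0.001
```

Run:
```python
from h import *
s=bot.read_state();print(s['tool_pos'],s['time'],s['wrist_force'])
p,d=bot.read_camera('side');cv2.imwrite('pics/s14.png',cv2.resize(p[40:230,140:320],None,fx=3.1,fy=3.1))
for th,t in zip(np.linspace(.9,.1,9),np.linspace(10,30,9)): print(round(th,2),end=' ');plan(*push(th,.108,t,0,.011*(th/.9)))
```

```text
[ 0.50870676 -0.07835942  0.16669523] 14.8833 [1.40677507 0.5053437  1.24062591]
0.9 shift [ -9.4  -1.  -11.6] rot [ 0.18 -0.15  0.12] rows 0.4
0.8 shift [-2.1 -1.  -3. ] rot [ 0.19 -2.65  0.11] rows 0.4
0.7 shift [ 4.2 -1.   6.2] rot [ 0.19 -5.15  0.11] rows 0.7
0.6 shift [ 9.6 -1.1 16. ] rot [ 0.19 -7.65  0.1 ] rows 1.1
0.5 shift [14.  -1.1 26.3] rot [  0.19 -10.15   0.1 ] rows 1.4
0.4 shift [17.3 -1.1 37. ] rot [  0.2  -12.65   0.1 ] rows 1.8
0.3 shift [19.5 -1.2 47.9] rot [  0.2  -15.15   0.09] rows 2.1
0.2 shift [20.6 -1.2 58.9] rot [  0.2  -17.65   0.09] rows 2.5
0.1 shift [20.6 -1.2 70. ] rot [  0.2  -20.15   0.08] rows 2.8
```

View pics/s14.png

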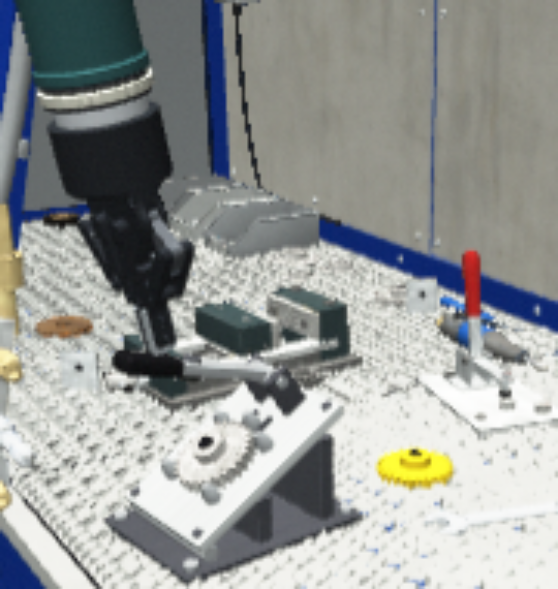

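arm_command(targets="2 -1 3 0 -3.5 0 0;4 -1 7 0 -5 0 0;7 -1 12 0 -6.5 0 0;10 -1 17 0 -8 0 0;14 -1 26 0 -10 0 0;16 -1 33 0 -12 0 0;18 -1 40 0 -13.5 0 0;20 -1 48 0 -15 0 0;20.5 -1 55 0 -17 0 0;20.5 -1 60 0 -18 0 0")

```text
time: 15.77
tool_pos: [0.4991, -0.0801, 0.1038]
tcp_rot: [-0.162, 2.648, 0.043]
wrist_force: [0.4, 0.8, 1.2]
width: 0.003
```

Run:
```python
from h import *
innest(np.zeros(3))
p,d=bot.read_camera('side');cv2.imwrite('pics/s15.png',cv2.resize(p[90:230,140:320],None,fx=4,fy=4))
for th in (.2,.1,.05,0,-.03): print(th,end=' ');plan(*push(th,.108,30,0,0))
```

```text
nest mm [-25.91  -0.29  60.66] rot err deg(tool) [-0.17  1.95 -0.07] F nest [1.04 0.78 0.82] w 0.003 t 15.77
0.2 shift [ 4.4 -0.2 -1.2] rot [ 0.24 -2.07  0.04] rows 0.3
0.1 shift [ 6.6 -0.3  9.5] rot [ 0.24 -2.07  0.04] rows 0.3
0.05 shift [ 7.3 -0.3 14.8] rot [ 0.24 -2.07  0.04] rows 0.4
0 shift [ 7.8 -0.3 20.2] rot [ 0.24 -2.07  0.04] rows 0.5
-0.03 shift [ 7.9 -0.3 23.5] rot [ 0.24 -2.07  0.04] rows 0.6
```

View pics/s15.png

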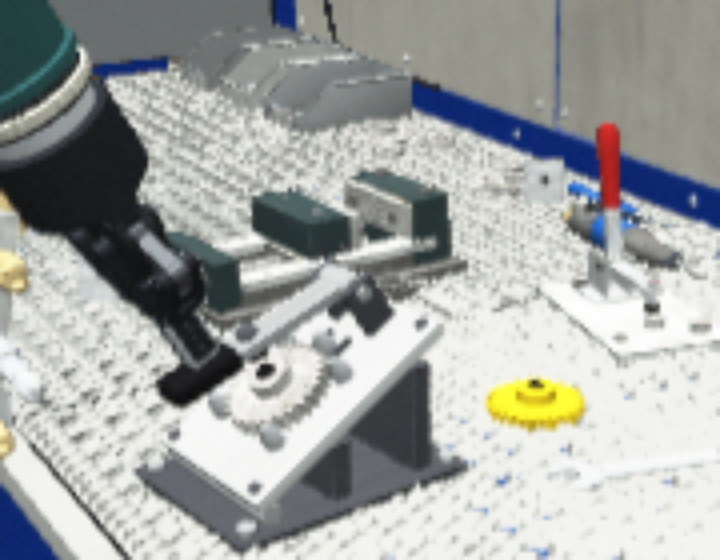

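arm_command(targets="5 0 4 0 -1 0 0;6 0 8 0 -2 0 0;7 0 11 0 -2 0 0;7 0 14 0 -2 0 0;7 0 16 0 -2 0 0;7 0 18 0 -2 0 0;7 0 18 0 -2 0 0")

```text
time: 16.4
tool_pos: [0.5031, -0.0801, 0.0858]
tcp_rot: [-0.16, 2.613, 0.045]
wrist_force: [-0.4, -0.5, 0.4]
width: -0.004
```

Run:
```python
from h import *
innest(np.zeros(3))
```

```text
nest mm [-31.45  -0.73  43.12] rot err deg(tool) [-0.15 -0.05 -0.11] F nest [-0.21 -0.42  0.57] w -0.004 t 16.4
```

arm_command(targets="0 0 1.5 0 0 0 0;0 0 3 0 0 0 0;0 0 4 0 0 0 0;0 0 4 0 0 0 0")

```text
time: 16.73
tool_pos: [0.5053, -0.0801, 0.0827]
tcp_rot: [-0.16, 2.612, 0.044]
wrist_force: [0.7, 0.7, 1.0]
width: 0.003
```

Run:
```python
from h import *
innest(np.zeros(3))
```

```text
nest mm [-31.2   -0.98  39.36] rot err deg(tool) [-0.12 -0.1  -0.1 ] F nest [1.15 0.65 0.44] w 0.003 t 16.73
```

arm_command(targets="0 0 1 0 0 0 0;0 0 1.5 0 0 0 0;0 0 1.5 0 0 0 0")

```text
time: 16.98
tool_pos: [0.5056, -0.08, 0.0823]
tcp_rot: [-0.162, 2.612, 0.044]
wrist_force: [-17.4, -1.8, 17.2]
width: -0.004
```

Run:
```python
from h import *
innest(np.zeros(3))
p,d=bot.read_camera('side');cv2.imwrite('pics/s16.png',cv2.resize(p[110:230,165:295],None,fx=5,fy=5,interpolation=cv2.INTER_CUBIC))
```

```text
nest mm [-31.07  -0.98  38.89] rot err deg(tool) [-0.14 -0.11 -0.18] F nest [-6.57  0.34 23.61] w -0.004 t 16.98
```

View pics/s16.png

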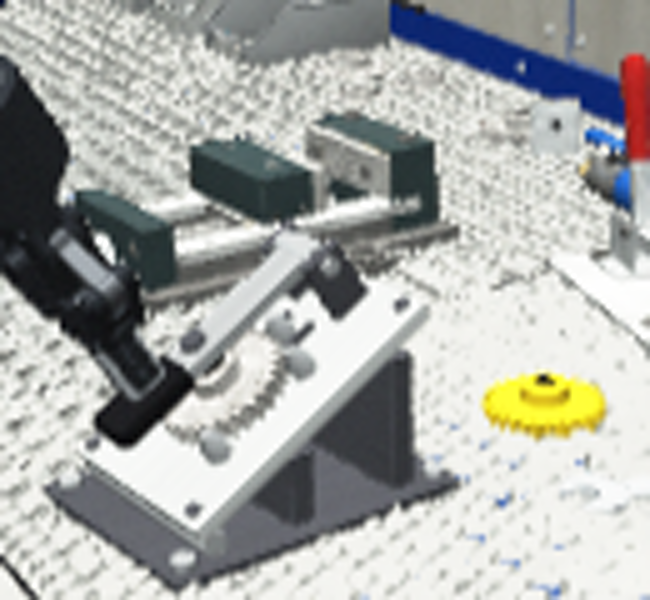

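arm_command(targets="0 0 -2 0 0 0 0;0 0 -10 0 0 0 0;0 0 -40 0 0 0 0;0 0 -80 0 0 0 0;0 0 -110 0 0 0 0;0 0 -110 0 0 0 0;0 0 -110 0 0 0 0")

```text
time: 17.62
tool_pos: [0.4522, -0.0879, 0.18]
tcp_rot: [-0.16, 2.606, 0.039]
wrist_force: [0.3, -0.3, -0.5]
width: -0.0
```

Run:
```python
from h import *
s=bot.read_state();innest()
p,d=bot.read_camera('wrist');cv2.imwrite('pics/w17.png',p)
N=(cloud('wrist',d,s)-T_[:3,3])@T_[:3,:3]*1000
for x in (-50,-40,-30,-20,-5,5,15): 
    m=(np.abs(N[...,0]-x)<2)&(np.abs(N[...,1])<7)&(np.abs(N[...,2])<80); print('bar z',x,np.median(N[m][:,2]).round(1))
for x,y in [(0,25),(0,-25),(-18,18),(-18,-18),(18,18),(18,-18)]:
    m=(np.hypot(N[...,0]-x,N[...,1]-y)<3)&(np.abs(N[...,2])<60)
    if m.sum(): print('rim',x,y,np.median(N[m][:,2]).round(1))
p,d=bot.read_camera('side');cv2.imwrite('pics/s17.png',cv2.resize(p[110:230,165:295],None,fx=5,fy=5,interpolation=cv2.INTER_CUBIC))
p,d=bot.read_camera('top');cv2.imwrite('pics/t17.png',p)
```

```text
nest mm [-30.9   -2.93 136.71] rot err deg(tool) [ 0.1  -0.41 -0.16] F nest [-0.02 -0.37 -0.52] w -0.0 t 17.62
bar z -50 40.3
bar z -40 40.0
bar z -30 40.3
bar z -20 40.3
bar z -5 40.1
bar z 5 40.8
bar z 15 37.2
rim 0 25 12.6
rim 0 -25 12.4
rim -18 18 12.6
rim -18 -18 12.5
rim 18 18 12.7
rim 18 -18 12.4
```

View pics/w17.png

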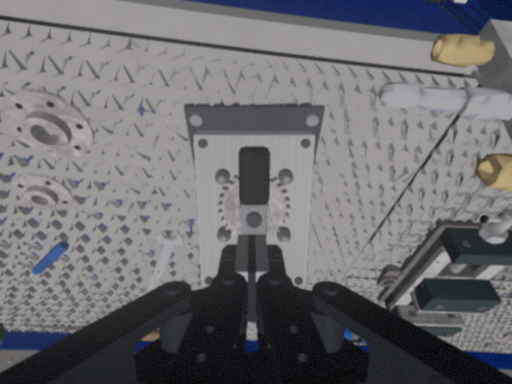

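View pics/s17.png

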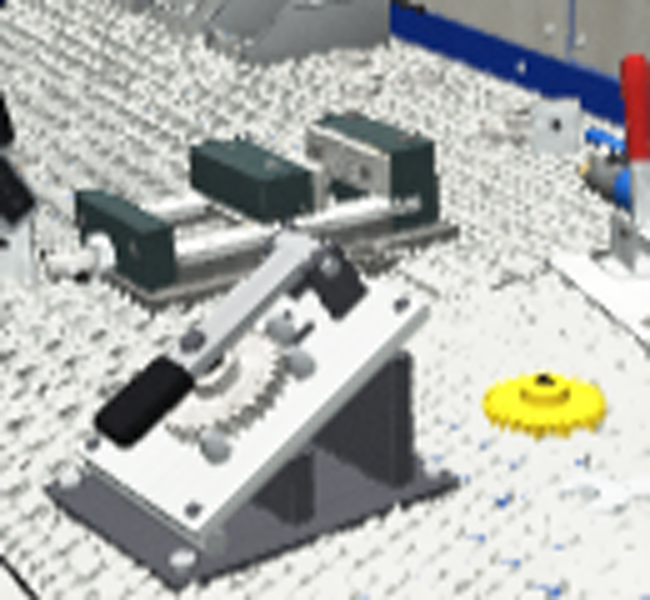

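View pics/t17.png

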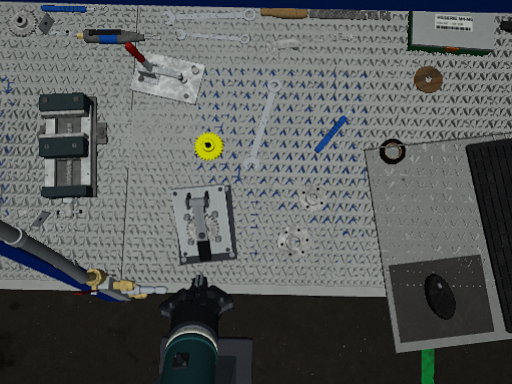

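The bar lies parallel to the plate, with its outer face at z = 40 mm, which corresponds to angle 0. The rim is flat at 12.5 mm all round, and the flanges at (313,198) and (295,240) in the top picture have not moved. The arm is clear, so I am handing in.

Run:
```python
from workcell import bot
print(bot.finish_job())
```

```text
the job is handed in; nothing more can be done
None
```

The gear is seated in the nest, hub up, with the hold-down bar closed on its hub. I handed the job in at about 18 s.

- **Gear:** I took it by the hub, lowered it between the pins and pressed until it stopped hard, at about 44 N. After letting go I pressed again on the hub with shut fingers, and at 30 N it gave less than 0.1 mm.
- **Flush check:** Depth readings put the rim at 12.4 to 12.7 mm above the plate at every point read, against its 12 mm thickness. The gear therefore sits flat, and the half millimetre is within the 2 mm calibration.
- **Bar:** I then swung it over by pushing from behind with the shut fingers until the pad stopped on the hub, at about 24 N, and backed off. Its outer face reads about 40 mm above the plate along the grip, which matches a closed angle of about 0. One reading further up the bar, at x +15 mm, came out at 37 mm; I did not follow it up.
- **Flanges and yellow gear:** In the last top picture they are where they started, and the robot touches nothing.

The side camera put things several millimetres away from where the other two did, about 10 mm in y. I took positions from the wrist and top views, which agreed to about 1 mm.

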